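# Pull the blind plug out of the jig base

## Task

On the frame-brazing bench, take the puller out of its wooden rest, lower its foot through the long slot of the slotted blind plug in the jig base until the collar sits on the plug, and give it a quarter turn so that the foot locks behind the slot. Then pull the plug straight up out of its socket and set it down upright in the sheet-steel tray, with the puller left standing in it. Do not drop it, and leave the other plug, which has no slot, where it is.

Things in the scene. Friction and masses are not known exactly. Their poses are not given: they have to be found in the camera images.
- puller: Upright steel puller, 0.3 kg, hung by its 48 mm round collar on a fixed wooden rest 90x70x60 mm. Origin: centre of collar underside; z up the shaft. Bar handle 70 (x) x 16 (y) x 22 mm tall, centre 60 mm above origin. Foot: cross bar 44 (x) x 10 mm, parallel to handle, 16 to 26 mm below origin; 6 mm to spare all round in the plug's slot; turns either way. Lift 30 mm to clear the rest.
- plug: Square aluminium plug with a long slot in its top, 0.35 kg, loose in either socket of the grey jig base. Origin: centre of top face, 60 mm above the table; z up. 50 mm tall: flange 96x96x10, hollow 80x80 skirt 40 mm deep in the socket, which stops it turning. Slot 56 (x) x 22 mm (y), through the 10 mm top. Handle along y = locked; collar down, the puller rises 6 mm before the plug follows.
- blank_plug: The other plug of the jig base: same size and material, but its top is closed, with only a small round hole in the middle. Origin: middle of its top face. 120 mm from the slotted plug, to be left alone.
- tray: Shallow dark sheet-steel tray, fixed, 200 x 200 mm, rim 15 mm tall, floor 4 mm thick. Origin: centre of its underside, on the table; x and y along its sides, z up. It stands to one side of the jig base, the puller's rest to the other; which is left and which is right varies.
Mind the look-alikes: they are no part of the job. Leave any orange look-alike of the puller alone. Leave any green look-alike of the plug alone.

How it is judged:
By the outcome, as a careful person would: the job done as asked, in the order asked, and still so for the second after the job is handed in, with the robot touching nothing.
It also fails if it takes over 51 s, if anything falls off the work surface, if the arm or the gripper's body presses on something with over 40 N, if the wrist force passes 120 N, or if a joint passes its speed limit or range.

## Robot

A 6-joint arm with a two-finger parallel gripper is mounted at the origin on the work surface. World frame = base frame: x ahead of the robot, y to its left, z up, the work surface at z = 0. Lengths are in mm, angles in rad, forces in N, time in s.
With the tool pointing down it reaches from about 300 to 750 mm from the base axis. Payload 8.5 kg.
Tool frame: the origin (TCP) lies at the very end of the fingers, on their centre line; the grasp point (between the pads) lies 19 mm behind it; z points along the fingers, x is the direction in which the jaws open and shut, and the axes are right-handed (so a half turn about z gives the same grasp; the last joint's range is limited). The gripper opens to 88 mm and grips with 3 to 60 N. Pads are 18 mm wide; open, the fingers measure 123 mm over their backs; the gripper's body (75 mm by 187 mm) begins 45 mm behind the grasp point.
Start: joints at [1.066, 0.381, 1.297, -0, 1.464, -0.215], TCP at [157.16, 527.049, 212.248] pointing down, gripper open.
Joint ranges: [-3.11, 3.11], [-0.89, 2.33], [0.22, 2.48], [-1.42, 4.56], [0.17, 2.85], [-2.88, 2.88]. Speed limits (rad/s): [2.39, 2.39, 3.14, 3.14, 3.14, 3.14].

## Interface

Orientations are given as a rotation vector (axis times angle).
In Python, from station import env, hand, planner, imaging, workorder, current_time, current_q, current_qvel, current_effort, current_eef_pos, current_orientation, current_ft_force, current_torque, current_width gives the robot as it stands. Calls block until the motion is done:
- env.reach(position, orientation): joint-space move of the TCP to a pose.
- env.move_l(position, feed=150, frame=None): straight line of the TCP; frame=None keeps the orientation; feed is the mean speed in mm/s.
- env.move_j(angles): joint-space move.
- hand.move_gripper(opening, squeeze=None): finger opening in mm; squeeze is the grip in N (None keeps the last); returns when the fingers have stopped.
- env.sleep(seconds).
- planner.solve_ik(position, orientation): joint angles nearest the present ones, or None.
- imaging.grab_frame(name): name is "side" or "top"; returns the picture (480x640x3 uint8, red, green, blue); there is no depth.
- imaging.calibration(name): a dict with "intrinsics" (3x3 intrinsics, pixels), "world_to_cam" (4x4, takes a point from world to camera coordinates). Camera axes: x right, y down, z forward; pixel columns grow to the right and rows downward; lengths in mm; the calibration is good to about 2 mm. A picture is of the moment at which its call begins. calibration takes no time and is no camera call.
A pose or a line that the arm cannot do raises env.MotionError and nothing moves.
- workorder.job_done(): hands the job in, once; it reports no verdict.
Readings, each from a call of its own:
- current_time(): time.
- current_q(): joint angles.
- current_qvel(): joint speeds.
- current_effort(): joint torques, N m.
- current_eef_pos(): TCP position.
- current_orientation(): TCP orientation.
- current_ft_force(): force on the tool from outside, world axes, zero at the start.
- current_torque(): the same for the moment, N m.
- current_width(): finger opening in mm.
Only numpy, scipy, OpenCV 4.12 (cv2) and the standard library are available. Lean on these libraries where they do the work, as an engineer would, in place of code of your own. Each camera call takes 0.05 s, during which the arm holds its last target. There are 200 camera calls.

## Working session

There is one attempt and no reset: what is moved stays moved. The work goes in short steps, each a Python script; the robot and the scene stay as the last script left them, time stands still between calls to the robot, and variables do not carry over. Pictures are saved under pics/ and viewed, about 8 in all and at most 12, crops included, and the job is handed in when it is done.

```bash
mkdir -p pics; ls; python3 - <<'E'
from station import *
from station import imaging,current_time
import cv2,numpy as np
for n in("side","top"):
    im=imaging.grab_frame(n); cv2.imwrite(f"pics/{n}0.png",im[:,:,::-1])
    c=imaging.calibration(n); print(n,np.round(c["intrinsics"],1).tolist(),np.round(c["world_to_cam"],3).tolist())
print(current_time())
E
```

```text
pics
side [[467.2, 0.0, 315.8], [0.0, 467.2, 234.4], [0.0, 0.0, 1.0]] [[0.999, -0.038, 0.01, -534.227], [-0.016, -0.621, -0.784, 75.137], [0.036, 0.783, -0.621, 1171.355], [0.0, 0.0, 0.0, 1.0]]
top [[464.6, 0.0, 327.0], [0.0, 464.6, 243.9], [0.0, 0.0, 1.0]] [[0.016, -1.0, 0.011, 4.463], [-0.981, -0.018, -0.195, 547.283], [0.195, -0.008, -0.981, 1096.568], [0.0, 0.0, 0.0, 1.0]]
0.1
```

View pics/side0.png

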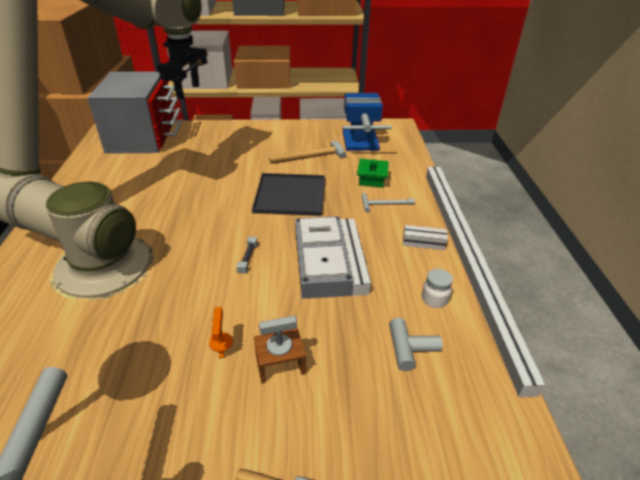

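View pics/top0.png

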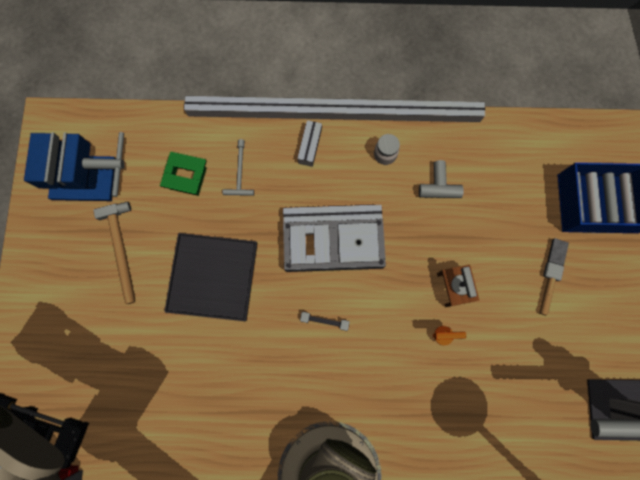

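Side view: the grey puller stands in its rest at (279,335), with the slotted plug at (320,230), the blank plug with the round hole at (325,262) and the tray at (290,193). Top view, with look-alikes:
- **Puller:** grey at (462,285). The orange one at (448,336) is a decoy, and the T-shapes at (240,170) and (440,185) are clutter.
- **Plug:** slotted at (310,244). The blank at (359,242) and the green one at (183,174) are not wanted.
- **Tray:** (212,276).

Next I check the choice in one close crop.

```bash
python3 - <<'E'
import cv2,numpy as np
t=cv2.imread("pics/top0.png"); s=cv2.imread("pics/side0.png")
f=lambda im,x,y,w,h,k:cv2.resize(im[y:y+h,x:x+w],None,fx=k,fy=k,interpolation=cv2.INTER_CUBIC)
a=f(t,425,250,66,66,6)   # 396
b=f(t,275,195,120,80,6)[:396] if 0 else f(t,278,200,66,66,6)
c=f(s,240,305,80,40+26,3); d=f(s,290,210,80,66,3)
r1=np.hstack([a,b]); r2=np.hstack([c,d]); r2=np.pad(r2,((0,0),(0,792-r2.shape[1]),(0,0)))
cv2.imwrite("pics/m1.png",np.vstack([r1,r2]))
E
```

```text
(no output)
```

View pics/m1.png

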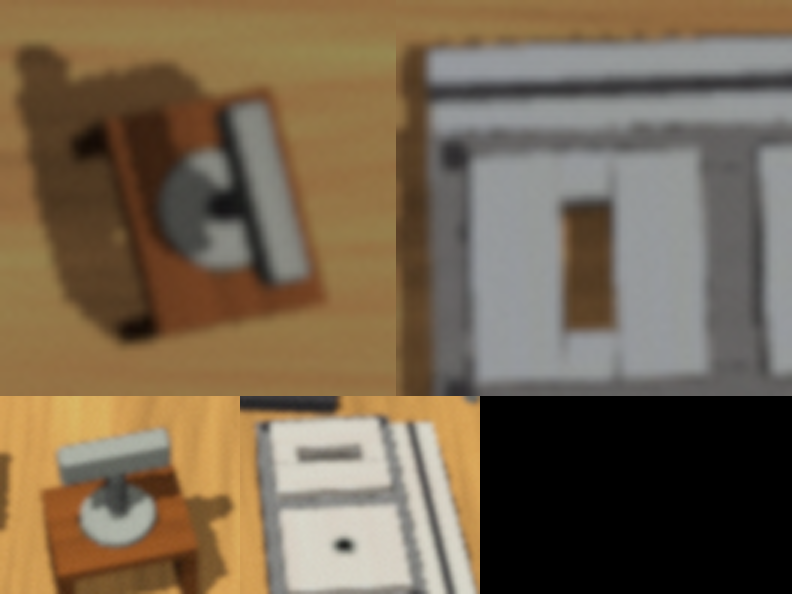

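```bash
cat > h.py <<'E'
import numpy as np,cv2
from station import *
from station import env,hand,planner,imaging,current_time,current_eef_pos,current_ft_force,current_width,current_q
from scipy.spatial.transform import Rotation as R
C={n:imaging.calibration(n) for n in("side","top")}
def back(n,uv,z):
    K,T=np.array(C[n]["intrinsics"]),np.array(C[n]["world_to_cam"])
    d=T[:3,:3].T@np.linalg.solve(K,[uv[0],uv[1],1]); o=-T[:3,:3].T@T[:3,3]
    return o+d*(z-o[2])/d[2]
def proj(n,P):
    K,T=np.array(C[n]["intrinsics"]),np.array(C[n]["world_to_cam"])
    p=(np.asarray(P)@T[:3,:3].T+T[:3,3])@K.T
    return p[:,:2]/p[:,2:]
def rect(c,yaw,lx,ly,z):
    q=np.array([[-1,-1],[1,-1],[1,1],[-1,1]])*[lx/2,ly/2]
    q=q@np.array([[np.cos(yaw),np.sin(yaw)],[-np.sin(yaw),np.cos(yaw)]])+np.asarray(c)[:2]
    return np.c_[q,np.full(4,z)]
def circ(c,r,z):
    a=np.linspace(0,2*np.pi,40); return np.c_[c[0]+r*np.cos(a),c[1]+r*np.sin(a),a*0+z]
def crop(im,n,polys,x,y,w,h,k):
    o=cv2.resize(im[y:y+h,x:x+w,::-1],None,fx=k,fy=k,interpolation=cv2.INTER_CUBIC)
    for P in polys:
        p=(proj(n,P)-[x,y]+.5)*k-.5
        cv2.polylines(o,[np.round(p).astype(np.int32)],True,(255,0,255),1)
    return o
def ori(jaw):  # tool down, jaw axis at world angle jaw
    return R.from_matrix(np.array([[np.cos(jaw),np.sin(jaw),0],[np.sin(jaw),-np.cos(jaw),0],[0,0,-1]]).T).as_rotvec()
E
cat > est.py <<'E'
from h import *
u=lambda p,x,y:((p[0]+.5)/6-.5+x,(p[1]+.5)/6-.5+y)
hc=[back("top",u(p,425,250),131) for p in[(238,100),(268,98),(310,275),(273,283)]]
H=np.mean(hc,0); d=(hc[0]+hc[1]-hc[2]-hc[3])[:2]; hy=np.arctan2(d[1],d[0])
col=back("top",u((220,208),425,250),65)
pc=[back("top",u((p[0]-396,p[1]),278,200),60) for p in[(470,155),(704,150),(708,378),(474,380)]]
P=np.mean(pc,0); d=pc[0]-pc[3]+pc[1]-pc[2]; e=pc[0]-pc[1]+pc[3]-pc[2]
S=np.mean([back("top",u((p[0]-396,p[1]),278,200),60) for p in[(565,203),(613,203),(613,330),(565,330)]],0)
tc=[back("top",p,15) for p in[(181,234),(256,241),(246,320),(166,312)]]
T=np.mean(tc,0); dt=tc[0]-tc[3]+tc[1]-tc[2]
py=np.arctan2(d[1],d[0]); ty=np.arctan2(dt[1],dt[0])
print("H",H,hy,"len",np.linalg.norm(hc[0]-hc[3]),"col",col,"\nP",P,py,np.arctan2(-e[0],e[1]),"S",S,"\nT",T,ty)
E
python3 - <<'E'
from est import *
import cv2
t=cv2.imread("pics/top0.png")[:,:,::-1]; s=cv2.imread("pics/side0.png")[:,:,::-1]
pol=[rect(H,hy,70,16,131),rect(H,hy,70,16,109),circ(H,24,60),circ(H,24,66),rect(P,py,96,96,60),rect(S,py,56,22,60),rect(T,ty,200,200,15)]
a=crop(t,"top",pol,425,250,66,66,4);b=crop(t,"top",pol,278,200,66,66,4);e=crop(t,"top",pol,160,228,100,100,2.64)
c=crop(s,"side",pol,245,310,66,66,4);d=crop(s,"side",pol,290,205,66,66,4);f=crop(s,"side",pol,240,150,100,100,2.64)
cv2.imwrite("pics/m2.png",np.vstack([np.hstack([a,b,e]),np.hstack([c,d,f])]))
E
```

```text
H [ 451.53240227 -312.70073303  131.        ] 0.16828647353084694 len 70.30559065951964 col [ 451.31831231 -312.349969     65.        ] 
P [545.64049549  56.13573755  60.        ] 0.040077088230892476 0.03323301028678995 S [545.06498183  56.14441623  60.        ] 
T [467.05861004 300.86915333  15.        ] -0.09403308852347146
```

View pics/m2.png

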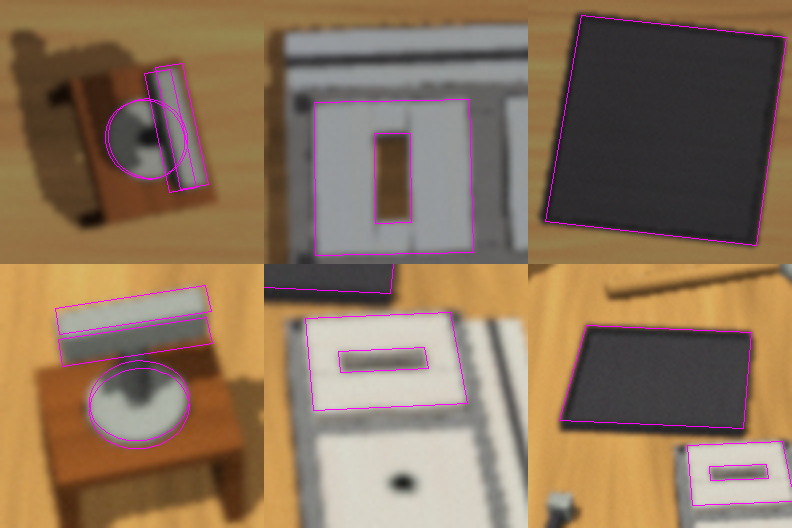

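The overlay matches both pictures to about 2 mm: slot and flange, tray, handle and collar all line up. Next I check which jaw angles the last joint allows.

```bash
python3 - <<'E'
from est import *
L=dict(rest=(H[0],H[1],101),plug=(S[0],S[1],101),up=(S[0],S[1],220),tray=(T[0],T[1],100))
for n,p in L.items():
  for j in {"rest":[hy+np.pi/2,hy-np.pi/2],"plug":[.037+k*np.pi/2 for k in(-2,-1,0,1,2)],"up":[.037+k*np.pi/2 for k in(-1,0,1,2)],"tray":[ty+k*np.pi/2 for k in(-1,0,1,2)]}[n]:
    q=planner.solve_ik(np.array(p),ori(j)); print(n,round(j,2),None if q is None else np.round(q,2))
E
```

```text
H [ 451.53240227 -312.70073303  131.        ] 0.16828647353084694 len 70.30559065951964 col [ 451.31831231 -312.349969     65.        ] 
P [545.64049549  56.13573755  60.        ] 0.040077088230892476 0.03323301028678995 S [545.06498183  56.14441623  60.        ] 
T [467.05861004 300.86915333  15.        ] -0.09403308852347146
rest 1.74 [-0.82  0.49  1.47 -0.    1.18 -2.56]
rest -1.4 [-0.82  0.49  1.47 -0.    1.18  0.58]
plug -3.1 None
plug -1.53 [-0.11  0.48  1.48 -0.    1.18  1.42]
plug 0.04 [-0.11  0.48  1.48 -0.    1.18 -0.15]
plug 1.61 [-0.11  0.48  1.48  0.    1.18 -1.72]
plug 3.18 None
up -1.53 [-0.11  0.37  1.29 -0.    1.48  1.42]
up 0.04 [-0.11  0.37  1.29 -0.    1.48 -0.15]
up 1.61 [-0.11  0.37  1.29  0.    1.48 -1.72]
up 3.18 None
tray -1.66 [ 0.36  0.5   1.46 -0.    1.19  2.02]
tray -0.09 [0.36 0.5  1.46 0.   1.19 0.45]
tray 1.48 [ 0.36  0.5   1.46 -0.    1.19 -1.12]
tray 3.05 [ 0.36  0.5   1.46  0.    1.19 -2.69]
```

```bash
python3 - <<'E'
from est import *
o=ori(hy-np.pi/2)
hand.move_gripper(60,30)
env.reach(np.array([H[0],H[1],200.]),o)
env.move_l(np.array([H[0],H[1],101.]),feed=100)
print(current_ft_force())
hand.move_gripper(0,35)
print(current_width(),current_ft_force())
env.move_l(np.array([H[0],H[1],176.]),feed=80)
print(current_time(),current_width(),current_ft_force(),current_eef_pos())
for n in("side","top"): cv2.imwrite(f"pics/{n}1.png",imaging.grab_frame(n)[:,:,::-1])
s=cv2.imread("pics/side1.png")[:,:,::-1]; t=cv2.imread("pics/top1.png")[:,:,::-1]
z=75
pol=[rect(H,hy,70,16,131+z),rect(H,hy,70,16,109+z),circ(H,24,60+z)]
cv2.imwrite("pics/m3.png",np.hstack([crop(s,"side",pol,215,235,100,130,4),crop(t,"top",pol,425,220,100,130,4)]))
E
```

```text
H [ 451.53240227 -312.70073303  131.        ] 0.16828647353084694 len 70.30559065951964 col [ 451.31831231 -312.349969     65.        ] 
P [545.64049549  56.13573755  60.        ] 0.040077088230892476 0.03323301028678995 S [545.06498183  56.14441623  60.        ] 
T [467.05861004 300.86915333  15.        ] -0.09403308852347146
[0.23564776 0.57952516 0.18172568]
14.889602643126938 [ 0.17098481 -0.11188983  0.6199564 ]
6.7833 15.09975346713799 [ 0.77438481  0.46649453 -2.90691316] [ 451.34105356 -312.5405738   175.4773808 ]
```

View pics/m3.png

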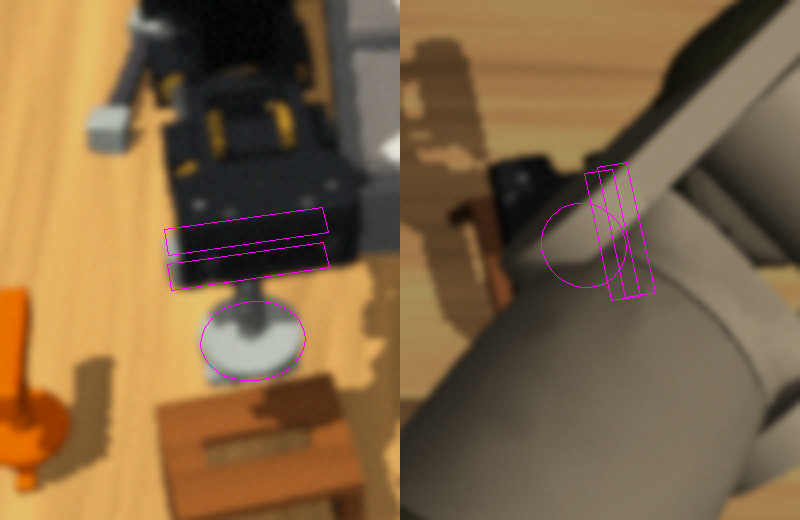

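Grip confirmed: the puller hangs free under the gripper at crop (253,335), clear of the rest, and the wrist reads 2.9 N, which matches 0.3 kg. I move above the slot and look closely.

```bash
python3 - <<'E'
from est import *
yw=.037
env.reach(np.array([S[0],S[1],176.]),ori(yw-np.pi/2))
env.move_l(np.array([S[0],S[1],137.]),feed=80)
p=current_eef_pos(); print(current_time(),p,current_ft_force())
for n in("side","top"): cv2.imwrite(f"pics/{n}2.png",imaging.grab_frame(n)[:,:,::-1])
s=cv2.imread("pics/side2.png")[:,:,::-1]; t=cv2.imread("pics/top2.png")[:,:,::-1]
b=p[2]-41
pol=[rect(p,yw,44,10,b-26),rect(p,yw,44,10,b-16),circ(p,24,b),rect(S,yw,56,22,60)]
cv2.imwrite("pics/m4.png",np.hstack([crop(s,"side",[],280,170,80,110,5),crop(s,"side",pol,280,170,80,110,5)]))
E
```

```text
H [ 451.53240227 -312.70073303  131.        ] 0.16828647353084694 len 70.30559065951964 col [ 451.31831231 -312.349969     65.        ] 
P [545.64049549  56.13573755  60.        ] 0.040077088230892476 0.03323301028678995 S [545.06498183  56.14441623  60.        ] 
T [467.05861004 300.86915333  15.        ] -0.09403308852347146
8.9333 [545.35664358  55.89720475 137.31434851] [-0.07597898  0.44601737 -2.44072489]
```

View pics/m4.png

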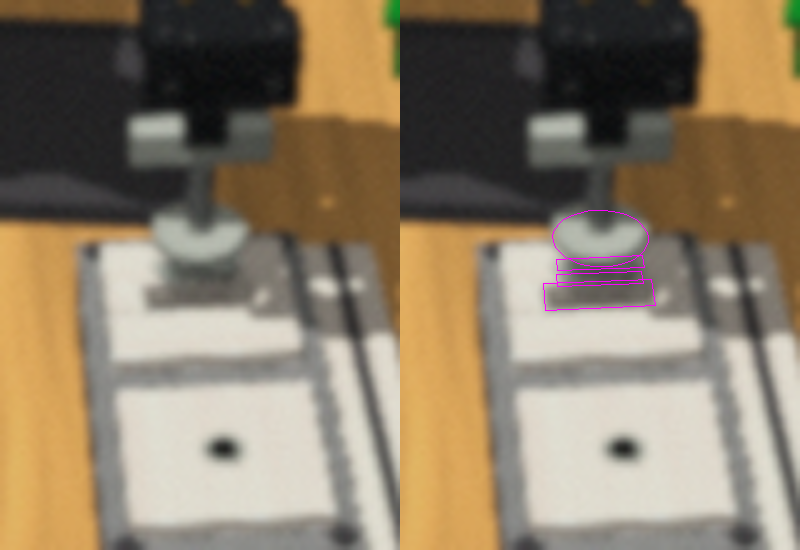

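The foot at (600,270) lies within the projected model and above the slot at (600,295), aligned in x and y. I lower it with a force check at each step.

```bash
cat > down.py <<'E'
from h import *
def down(z,zmin,thr,step=1.,feed=30):
    f0=np.array(current_ft_force())[2]
    while True:
        p=np.array(current_eef_pos()); 
        if z<zmin: break
        env.move_l(np.array([p0[0],p0[1],z]) if (p0:=p) is None else np.array([XY[0],XY[1],z]),feed=feed)
        f=np.array(current_ft_force())
        if f[2]-f0>thr or np.hypot(*f[:2])>10: break
        z-=step
    print("down",current_eef_pos(),f,current_time()); return f
E
sed -i 's/np.array(\[p0\[0\],p0\[1\],z\]) if (p0:=p) is None else //; /p=np.array(current_eef_pos()); /d; s/def down(z/def down(XY,z/' down.py
python3 - <<'E'
from est import *
from down import down
f0=current_ft_force()[2]
down(S,126,112,4,step=7,feed=60)
if np.array(current_eef_pos())[2]<114: down(S,107,98,3,step=1.5)
print(f0,current_width())
E
```

```text
H [ 451.53240227 -312.70073303  131.        ] 0.16828647353084694 len 70.30559065951964 col [ 451.31831231 -312.349969     65.        ] 
P [545.64049549  56.13573755  60.        ] 0.040077088230892476 0.03323301028678995 S [545.06498183  56.14441623  60.        ] 
T [467.05861004 300.86915333  15.        ] -0.09403308852347146
down [544.85202358  56.17233352 111.55660933] [-0.73506505 -0.05184286 -2.26490879] 9.9
down [545.75868074  56.43453112 100.80311809] [-0.63116545  1.67633994  6.99151255] 11.4667
-3.278085446922557 14.978543114363227
```

Contact came at TCP z = 100.8 against an expected 101, so the collar sits on the plug. Next come the quarter turn and a trial lift.

```bash
python3 - <<'E'
from est import *
yw=.037
for k in (1,2,3):
    env.reach(np.array([S[0],S[1],101.5]),ori(yw-np.pi/2*(1-k/3))); print(np.round(current_ft_force(),1),np.round(current_torque(),2))
env.sleep(.2); print(current_width(),current_eef_pos(),current_time())
for z in (106,108,112,120,130):
    env.move_l(np.array([S[0],S[1],z]),feed=40); print(z,np.round(current_ft_force(),2))
p=current_eef_pos(); print(p,current_time(),current_width())
s=imaging.grab_frame("side"); cv2.imwrite("pics/side3.png",s[:,:,::-1])
cv2.imwrite("pics/m5.png",crop(s,"side",[],270,150,110,120,5))
E
```

```text
H [ 451.53240227 -312.70073303  131.        ] 0.16828647353084694 len 70.30559065951964 col [ 451.31831231 -312.349969     65.        ] 
P [545.64049549  56.13573755  60.        ] 0.040077088230892476 0.03323301028678995 S [545.06498183  56.14441623  60.        ] 
T [467.05861004 300.86915333  15.        ] -0.09403308852347146
[-0.1 -0.6 -3.2] [-0.04  0.13 -0.03]
[ 0.  -0.2 -3.2] [-0.07  0.13  0.02]
[-0.  -0.3 -2.8] [-0.12  0.09  0.05]
15.241747593086238 [545.07628232  56.12859618 101.51077927] 13.3667
106 [-0.54  0.43 -2.35]
108 [-0.49 -0.96 -6.1 ]
112 [-0.49 -0.22 -6.03]
120 [ 0.86 -0.34 -6.3 ]
130 [-0.04 -0.02 -5.96]
[545.17797046  56.15452393 130.2823254 ] 14.8833 14.910313957505025
```

View pics/m5.png

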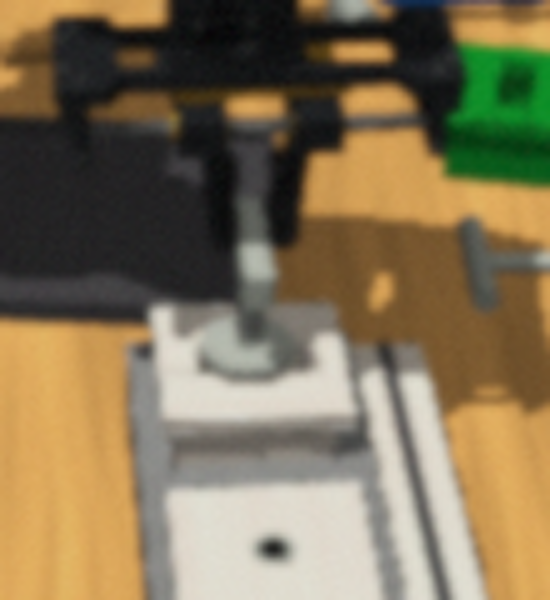

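The plug follows after the 6 mm of free play and the wrist reads 6.1 N, so it is locked. The crop shows it rising level at (255,400), with the blank plug at (270,548) still seated. I carry it to the tray.

```bash
python3 - <<'E'
from est import *
from down import down
env.move_l(np.array([S[0],S[1],190.]),feed=70)
print(np.round(current_ft_force(),1))
env.move_l(np.array([T[0],T[1],190.]),feed=90,frame=ori(ty)); env.sleep(.3)
print(np.round(current_ft_force(),1),current_time(),current_eef_pos())
env.move_l(np.array([T[0],T[1],112.]),feed=60)
print(np.round(current_ft_force(),1))
down(T,108,91,5.5,step=1.5,feed=25)
print(current_width(),current_time())
s=imaging.grab_frame("side"); cv2.imwrite("pics/m6.png",crop(s,"side",[],230,110,120,110,5))
E
```

```text
H [ 451.53240227 -312.70073303  131.        ] 0.16828647353084694 len 70.30559065951964 col [ 451.31831231 -312.349969     65.        ] 
P [545.64049549  56.13573755  60.        ] 0.040077088230892476 0.03323301028678995 S [545.06498183  56.14441623  60.        ] 
T [467.05861004 300.86915333  15.        ] -0.09403308852347146
[-0.  -0.6 -6.7]
[-0.1  0.1 -6.6] 19.2417 [467.07876781 300.82634731 190.00316037]
[-0.   0.2 -5.9]
down [467.20819902 301.01575996  94.84880885] [-1.38078361  1.13818508  1.92730344] 23.25
14.784847537126021 23.25
```

View pics/m6.png

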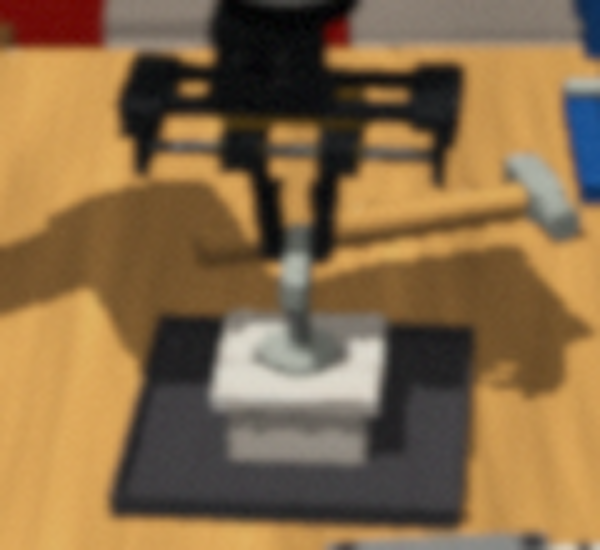

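The plug stands upright in the middle of the tray at (300,390), the collar is down, and TCP z = 94.8 against an expected 95. I release and retreat.

```bash
python3 - <<'E'
from est import *
hand.move_gripper(50); print(current_width(),np.round(current_ft_force(),1))
env.move_l(np.array([T[0],T[1],200.]),feed=70)
env.reach(np.array([300.,400.,280.]),ori(ty)); env.sleep(.5)
print(current_time(),np.round(current_ft_force(),1))
s=imaging.grab_frame("side");t=imaging.grab_frame("top")
pol=[rect(T,ty,96,96,54),rect(T,ty+np.pi/2,70,16,125)]
cv2.imwrite("pics/m7.png",np.hstack([crop(s,"side",pol,230,130,160,180,2.5),crop(t,"top",pol,150,200,160*2//2,180,2.5)]))
E
```

```text
H [ 451.53240227 -312.70073303  131.        ] 0.16828647353084694 len 70.30559065951964 col [ 451.31831231 -312.349969     65.        ] 
P [545.64049549  56.13573755  60.        ] 0.040077088230892476 0.03323301028678995 S [545.06498183  56.14441623  60.        ] 
T [467.05861004 300.86915333  15.        ] -0.09403308852347146
49.9185866100554 [-0.2  0.8  0.7]
26.975 [-0.2 -0.4 -0.6]
```

View pics/m7.png

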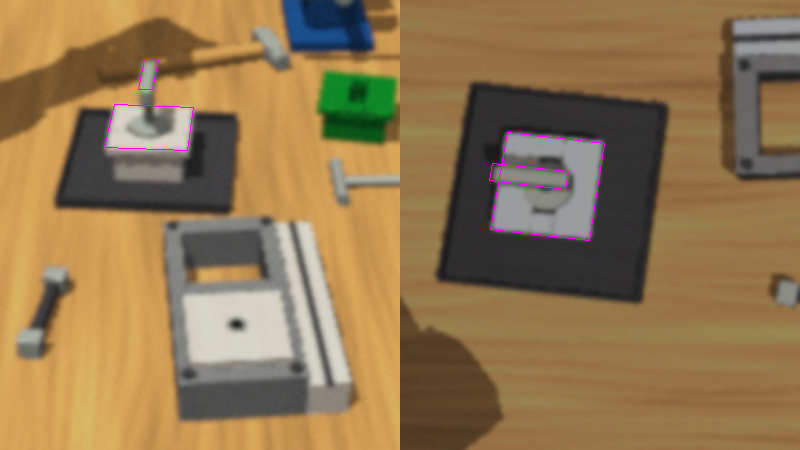

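Plug and puller stand upright in the tray at side (150,130) and top (547,187), matching the projected model, with the handle across the slot. The socket at (225,260) is empty and the blank plug at (237,325) is seated. The arm is clear, so I hand in.

```bash
python3 -c "
from station import workorder,current_time
print(workorder.job_done(),current_time())"
```

```text
the job is handed in; nothing more can be done
the job is handed in; nothing more can be done
```

The job is done and handed in. The plug stands upright in the middle of the tray, with the puller standing in it, still locked. The arm's clock read 27 s of the 51 s at the last check before hand-in.

- **Puller:** I took it from the rest and lowered its foot through the slot. The collar touched the plug at TCP z = 100.8 mm, where 101 was expected.
- **Lock:** After the quarter turn, the plug came up once the 6 mm of play was used. The wrist then read about 6 N, which matches the weight of both parts.
- **Last pictures:** Plug and puller match the projected model in both cameras, with the handle across the slot. The slotted plug's socket is empty, the blank plug is still in its socket, and the arm is clear.
- **Forces:** Wrist readings at the points I checked stayed under about 8 N, and no check failed. I did not log force between those points.
- **Camera agreement:** The first position estimates from the two cameras differed by about 2 mm, within their calibration.

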